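# Swing the drain hook over the drip tray and hang up the follower

## Robot

A 7-joint arm with a two-finger parallel gripper is mounted at the origin on the work surface. World frame = base frame: x ahead of the robot, y to its left, z up, the work surface at z = 0. Lengths are in m, angles in degrees, forces in N, time in s.
With the tool pointing down it reaches from about 0.425 to 0.875 m from the base axis. Payload 4.7 kg.
Tool frame: the origin (TCP) lies at the very end of the fingers, on their centre line; the grasp point (between the pads) lies 19 mm behind it; z points along the fingers, y is the direction in which the jaws open and shut (so a half turn about z gives the same grasp; the last joint's range is limited). The gripper opens to 87 mm and grips with 3 to 60 N. Pads are 19 mm wide; open, the fingers measure 117 mm over their backs; the gripper's body (75 mm by 190 mm) begins 51 mm behind the grasp point.
Start: joints at [65.323, 18.392, -4.016, 83.108, 1.295, 78.541, -3.26], TCP at [0.28, -0.587, 0.223] pointing down, gripper open.
Joint ranges: [-163.93, 163.93], [-17.29, 119.83], [-79.2, 71.16], [3.27, 140.29], [-89.18, 269.18], [5.43, 117.66], [-154.24, 154.24]. Speed limits (degrees/s): [147.25, 147.25, 180, 180, 180, 180, 180].

## Interface

Orientations are given as [roll, pitch, yaw] about the fixed x, y, z axes, in that order (R = Rz(yaw) Ry(pitch) Rx(roll)).
In Python, from cell import * gives the robot as it stands.
- The arm moves only by the tool drive_tool, never from a script. Its argument "moves" is text: rows parted by semicolons, each of 5 numbers parted by spaces: the shift along the tool's x, y, z in m, then the turn about the tool's z in degrees, then the gripper's target within -1 to 1 (fully open at 1, half-way at 0, shut at -1). In form: x y z yaw fingers; .... A call has exactly 8 rows; each row is the pose to reach, as a shift and turn from the pose commanded when the call began, along the tool's axes at that moment; what a row does not reach only later rows make up. A row lasts 1/10 s, in which the tool goes at most 50 mm and 8.59 degrees, less where a joint would pass 70% of its speed; a pose out of reach is approached as far as the arm can. A call with a gripper value outside its range is refused whole. The fingers move at their own pace and stop on an object; "grip_force" is the grip in N (left out, the last holds). Time passes only in rows, so rows that repeat a pose let the fingers close, or fill a call up. It gives the time, the measured TCP pose, the force and the opening at its end, in the units of the state.
- get_obs(): the state, without advancing time (a new reading comes with each control period).
- read_camera(name): name is "scene" or "top" or "wrist"; returns (picture, depth): 480x640x3 uint8, red, green, blue; 480x640 float32, m along the optical axis (not along the pixel's ray), 0 where there is no reading.
- calibration(name): a dict with "intrinsics" (3x3 intrinsics, pixels), "cam_to_world" (4x4, takes a point from camera to world coordinates); the wrist camera has in their place "T_tool_cam" (4x4, takes a point from camera to tool coordinates, whose origin is the TCP and whose axes are the flange's). Camera axes: x right, y up, looking along -z (the intrinsics and any distortion apply to the point x, -y, -z); pixel columns grow to the right and rows downward; lengths in m; the calibration is good to about 2 mm. A picture is of the moment at which its call begins: read the wrist's pose just before it. calibration takes no time and is no camera call.
- sign_off(): hands the job in, once; it reports no verdict.
Trained networks look in the newest picture that a camera, given by its name, has taken for a name from the list of things; names that differ only in an ending like _2 or _b are one class to them, and where a whole thing is asked for, a point or a joint stands for the part that bears it (a point fixed in the world has none). Each returns a list of dicts, best first, with "conf" (0 to 1); they miss things now and then, are a little off and sometimes report something else, mostly with a low value. They report only what shows in the picture. A call takes as long as a camera call. They do not tell look-alikes from the thing itself.
- search_frame(camera, name): "uv" ([column, row] in pixels, amid what is visible of it).
- pinpoint(camera, name): "uv" ([column, row] in pixels: a listed point, or the origin of a listed thing).
The state is a dict: "time_s": time; "qpos": joint angles; "joint_velocities": joint speeds; "effort": joint torques, N m; "tool_pos": TCP position; "tool_rot": TCP orientation; "force": force on the tool from outside, world axes, zero at the start; "wrist_torque": the same for the moment, N m; "grip_width": finger opening in m.
Only numpy, scipy, OpenCV 4.12 (cv2) and the standard library are available. Lean on these libraries where they do the work, as an engineer would, in place of code of your own. Each camera call takes 0.05 s, during which the arm holds its last target. There are 200 camera calls.

## Task

Swing the springy swivel hook on the drain stand round until it sits fully home at its stop over the empty steel drip tray, so that it stays there when you let go of it; push the hook gently, never with more than about 15 N. Then hang the follower that has the ring-shaped eye on the hook by that eye, so that it hangs freely and upright over the tray, and let go. Leave everything else standing where it is.

Things in the scene. Friction and masses are not known exactly. Their poses are not given: they have to be found in the camera images.
- stand: Steel drain stand, fixed: round foot 84 mm across, 14 mm high; post 22 mm thick, topped by turret and swivel hook, 210 mm high in all. Origin on the table at the post's axis. Its -x axis (roughly to the robot) points midway between the hook's two stops, which lie 1.2 rad to either side; the hook starts up to 0.7 rad from midway.
- turret: Dark round turret on the post, 32 mm across, 181 to 197 mm high; origin on the post's axis at table height. Friction of 0.45 N m holds it (about 6 N of side push on the hook at 75 mm out turns it) and it stays where left. At the stop the push climbs above that by about 1.4 N per mm; about 10 N at 75 mm out means the turret is home.
- hook: Swivel hook, steel bar 8 mm thick, sprung sideways in the turret (8 N m/rad): pushed, it runs 0.056 rad ahead of the turret and springs back by that when let go, so press past the stop's point. Origin on the post's axis at table height. It points along its -x: level at 203 mm height to 30 mm out, sloping to the seat, then up to a tip 113 mm out, 202 mm high (centre line).
- hook_seat (a point): The lowest point of the hook, where a hung eye rests: on the bar's centre line, 95 mm out from the post's axis, 190 mm above the table. Its axes are the hook's (bar points along -x).
- stop_left (a point): Where hook_seat lies when the unloaded hook is home against its stop on the stand's +y side.
- stop_right (a point): Where hook_seat lies when the unloaded hook is home against its stop on the stand's -y side.
- drip_tray: Empty, open, shallow steel drip tray 120 x 110 x 22 mm, fixed; it lies beneath one of the two stops and tells which is wanted. Origin at the centre of its underside. (Under the other stop lies a white board of four small filled moulds, 48 mm high in all.)
- follower_grip (a point): Centre of the white upright grip block on top of the follower to be hung: flat-sided, 30 mm along x, 14 mm along y, 40 mm high; this point is 140 mm above the follower's underside and 58 mm above the centre of its eye.
- follower_eye (a point): Centre of the follower's ring eye, 82 mm above its underside: a steel ring standing upright, opening along the follower's x axis, 40 mm inside and 52 mm outside diameter, bar 6 mm thick. z is up the stem. Either side of the eye may face the post.
- follower_eye_top (a point): Middle of the bar at the top of the ring eye, 23 mm above the eye's centre; when hung it lies about 7 mm above hook_seat.
- follower: The follower to be hung (a press plate), standing on the table: white round disc 80 mm across and 16 mm thick, 10 mm steel stem, ring eye, grip block on top; 160 mm high, about 0.22 kg. Origin at the centre of its underside.
- plain_follower: Bystander: another follower, same disc but a short stem and round knob, no eye, 68 mm high. Origin at its underside, as for all bystanders.
- mould_a: Bystander: white open cheese mould, 90 mm across, 60 mm high.
- mould_b: Bystander: like mould_a.
- bowl: Bystander: steel bowl, 130 mm across, 50 mm high.
- bottle: Bystander: white bottle, 60 mm across, 170 mm high.
- brush: Bystander: brush lying flat.
- spare_disc: Bystander: bare white disc 80 mm across, 16 mm thick.
Things that resemble listed ones, but are neither listed nor needed, are in the scene too. What is shaped like the follower but green or orange is not meant.

How it is judged (in metres and radians):
On the way, in this order (a step that is already met when the one before it is completed fails the run):
1. the hook, let go by the robot, rests home at its stop over the drip tray (seat within 3.5 mm of the stop's point) (horizontal distance between hook_seat and drip_tray below 0.06 m and (distance between hook_seat and stop_left below 0.0035 m or distance between hook_seat and stop_right below 0.0035 m) and contact force between hook and the fingers below 0.1 N and contact force between hook and follower below 0.1 N), for 0.2 s.
2. the follower hangs by its eye on the hook over the drip tray (horizontal distance between hook_seat and drip_tray below 0.06 m and (distance between hook_seat and stop_left below 0.009 m or distance between hook_seat and stop_right below 0.009 m) and contact force between hook and follower above 0.8 N and distance between follower_eye_top and hook_seat below 0.025 m and angle between follower_eye's own z axis and vertical below 0.25 rad), for 0.2 s.
At the end, for the whole second after the job is handed in: The follower hangs by its eye on the hook (top of the eye's bar within 25 mm of the seat point), upright within 0.25 rad, at rest (under 30 mm/s), carried by the hook, and the hook is still home over the drip tray (seat within 7 mm of the stop's point) (horizontal distance between hook_seat and drip_tray below 0.06 m and (distance between hook_seat and stop_left below 0.007 m or distance between hook_seat and stop_right below 0.007 m) and contact force between hook and follower above 0.8 N and linear speed of follower below 0.03 m/s and distance between follower_eye_top and hook_seat below 0.025 m and angle between follower_eye's own z axis and vertical below 0.25 rad); the robot touches nothing.
It fails at once if the robot pushes the hook with more than 18 N (contact force between hook and the fingers above 18 N or contact force between hook and the arm above 18 N).
It fails at once if the follower is forced against the hook with more than 18 N (contact force between hook and follower above 18 N).
It fails at once if a bystander is moved by more than 20 mm (distance of any of plain_follower, mould_a, mould_b, bowl, bottle, brush, spare_disc from where it was at the start of the episode above 0.02 m).
It also fails if it takes over 72 s, if anything falls off the work surface, if the arm or the gripper's body presses on something with over 40 N, if the wrist force passes 120 N, or if a joint passes its speed limit or range.

## Working session

There is one attempt and no reset: what is moved stays moved. The work goes in short steps, Python scripts to look and compute and a tool call to move; the robot and the scene stay as the last step left them, time stands still between calls to the robot, and variables do not carry over. Pictures are saved under pics/ and viewed, about 8 in all and at most 12, crops included, and the job is handed in when it is done.

Besides the shell and the picture viewer there is one more tool, called after "Request:" in YAML: its name, and indented under it one key for each argument. drive_tool: Moves the arm, as the interface text tells. Its arguments: {"type":"object","properties":{"moves":{"type":"string"},"grip_force":{"type":"number"}},"required":["moves"]}

```bash
ls; mkdir -p pics; cat > h.py <<'E'
from cell import *
import numpy as np, cv2
from scipy.spatial.transform import Rotation as R
def T_tool(o=None):
    o=o or get_obs(); T=np.eye(4); T[:3,:3]=R.from_euler('xyz',o['tool_rot'],degrees=True).as_matrix(); T[:3,3]=o['tool_pos']; return T
def cal(n,o=None):
    c=calibration(n); return np.array(c['intrinsics']), (np.array(c['cam_to_world']) if 'cam_to_world' in c else T_tool(o)@np.array(c['T_tool_cam']))
def ray(n,uv,o=None):
    K,T=cal(n,o); c=calibration(n)
    d=np.array([(uv[0]-K[0,2])/K[0,0],-(uv[1]-K[1,2])/K[1,1],-1.]); return T[:3,3],T[:3,:3]@d
def at_z(n,uv,z,o=None):
    p,d=ray(n,uv,o); return p+d*(z-p[2])/d[2]
def at_d(n,uv,dep,o=None):
    p,d=ray(n,uv,o); return p+d*dep[int(uv[1]),int(uv[0])]
def save(n,im): cv2.imwrite(f'pics/{n}.png',im[...,::-1])
def proj(n,P,o=None):
    K,T=cal(n,o); c=np.linalg.inv(T)@np.r_[P,1]; return np.array([K[0,2]+K[0,0]*c[0]/-c[2],K[1,2]-K[1,1]*c[1]/-c[2]])
E
python3 - <<'E'
from h import *
np.set_printoptions(precision=4,suppress=True)
for n in('scene','top'):
    im,d=read_camera(n); save(n+'0',im); np.save(n+'_d',d); print(n,calibration(n).keys(),cal(n)[1][:3,3])
    for t in ['stand','hook_seat','stop_left','stop_right','drip_tray','follower_grip','follower_eye','follower']:
        print(t,[(np.round(r['uv']),round(r['conf'],2),at_d(n,r['uv'],d)) for r in pinpoint(n,t)[:4]])
print(get_obs())
E
```

```text
pics
scene dict_keys(['intrinsics', 'cam_to_world']) [ 1.0952 -0.6975  1.2064]
stand [(array([314., 292.]), 0.72, array([ 0.6242, -0.0203,  0.0185]))]
hook_seat [(array([270., 243.]), 0.75, array([ 0.5302, -0.0643,  0.1952]))]
stop_left []
stop_right []
drip_tray [(array([328., 257.]), 0.83, array([0.5878, 0.1043, 0.0035]))]
follower_grip [(array([353., 169.]), 0.94, array([0.5338, 0.3044, 0.1479])), (array([317., 156.]), 0.77, array([0.4258, 0.2882, 0.1528])), (array([292., 184.]), 0.75, array([0.4253, 0.1675, 0.1422])), (array([341., 138.]), 0.74, array([0.4373, 0.3958, 0.1516]))]
follower_eye [(array([341., 152.]), 0.79, array([ 0.38  ,  0.4935, -0.0019])), (array([292., 198.]), 0.7, array([0.4327, 0.1558, 0.1031])), (array([353., 186.]), 0.55, array([0.4969, 0.3793, 0.0035]))]
follower [(array([312., 190.]), 0.75, array([0.413 , 0.2804, 0.0173])), (array([293., 216.]), 0.63, array([0.4249, 0.164 , 0.0179])), (array([351., 199.]), 0.62, array([0.5293, 0.3153, 0.017 ])), (array([339., 173.]), 0.55, array([0.4378, 0.3901, 0.0155]))]
top dict_keys(['intrinsics', 'cam_to_world']) [0.5
[... 859 characters left out ...]
)), (array([263., 320.]), 0.97, array([0.4177, 0.1601, 0.0552])), (array([157., 310.]), 0.88, array([0.434 , 0.4074, 0.0137])), (array([207., 319.]), 0.58, array([0.4157, 0.2941, 0.0106]))]
{'time_s': 0.9, 'qpos': array([65.3221, 18.3897, -4.0167, 83.1058,  1.2966, 78.5403, -3.2598]), 'joint_velocities': array([ 0.0431,  0.1033, -0.0362,  0.0316,  0.127 , -0.0607, -0.0638]), 'effort': array([  0.0003, -49.1108,  -0.4031, -31.278 ,  -0.0636,   0.0336,
         0.    ]), 'tool_pos': array([ 0.2797, -0.5868,  0.2226]), 'tool_rot': array([179.9906,   0.004 ,  25.4878]), 'force': array([ 0.2315, -0.4477,  0.5121]), 'wrist_torque': array([0.0192, 0.031 , 0.0642]), 'grip_width': 0.0867161299803297}
```

```bash
python3 - <<'E'
import cv2
a=cv2.imread('pics/scene0.png')[110:330,180:440]; cv2.imwrite('pics/s1.png',cv2.resize(a,(709,600),interpolation=cv2.INTER_CUBIC))
a=cv2.imread('pics/top0.png')[190:370,110:410]; cv2.imwrite('pics/t1.png',cv2.resize(a,(800,480),interpolation=cv2.INTER_CUBIC))
E
```

```text
(no output)
```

View pics/s1.png

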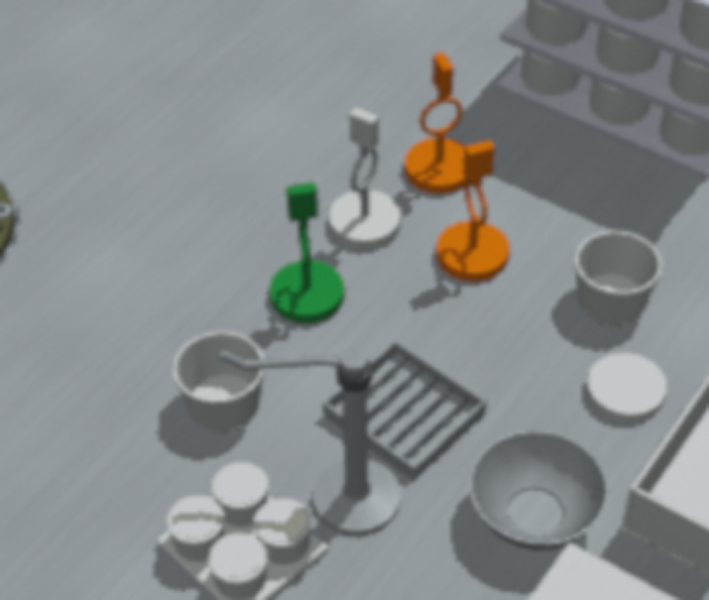

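View pics/t1.png

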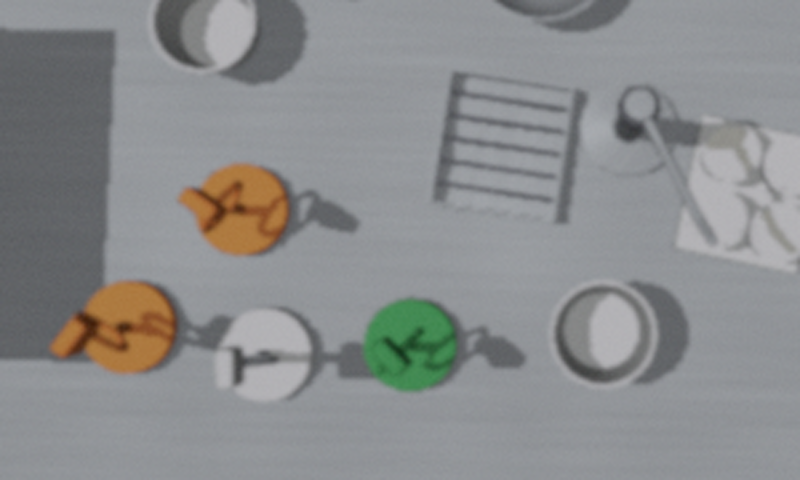

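White follower is the target (top ≈(207,319)). The look-alikes are green at (263,320) and orange at (199,268) and (157,310). The white one stands between green and orange with its ring seen edge-on from above. The tray is on the +y side, so the hook must swing from −y to +y.

```bash
python3 - <<'E'
from h import *
np.set_printoptions(precision=4,suppress=True)
K,T=cal('top'); d=np.load('top_d.npy'); v,u=np.mgrid[:480,:640]
P=np.stack([(u-K[0,2])/K[0,0]*d,-(v-K[1,2])/K[1,1]*d,-d],-1)@T[:3,:3].T+T[:3,3]
m=(P[...,2]>.175)&(P[...,2]<.22)&(d>0)&(abs(P[...,0]-.56)<.1)&(abs(P[...,1])<.13)
Q=P[m]; print(len(Q),Q.min(0),Q.max(0))
mt=Q[np.hypot(*(Q[:,:2]-[.603,-.018]).T)<.02]; print('turret',len(mt),(mt.min(0)+mt.max(0))/2,np.median(mt,0),np.ptp(mt,axis=0))
for x in np.arange(.50,.6,.01):
    q=Q[abs(Q[:,0]-x)<.005]; 
    if len(q):print(x,q.mean(0),len(q))
print('turret ray',at_z('top',(350,229.4),.197), 'tip', at_z('top',(110+715*.375,190+242*.375),.2))
m=(P[...,2]>.145)&(P[...,2]<.175)&(d>0)&(abs(P[...,0]-.42)<.04)&(abs(P[...,1]-.285)<.045)
Q=P[m]; r=cv2.minAreaRect(Q[:,:2].astype('f4')*1000); print('grip',len(Q),r,Q.mean(0))
m=(P[...,2]>.008)&(P[...,2]<.03)&(d>0)&(abs(P[...,0]-.42)<.06)&(abs(P[...,1]-.285)<.055)
Q=P[m]; print('disc',(Q.min(0)+Q.max(0))/2,np.ptp(Q,axis=0))
m=(P[...,2]>.01)&(P[...,2]<.03)&(d>0)&(abs(P[...,0]-.587)<.08)&(abs(P[...,1]-.083)<.075)
r=cv2.minAreaRect(P[m][:,:2].astype('f4')*1000); print('tray',m.sum(),r)
o=get_obs();Tt=T_tool(o);print(Tt)
E
```

```text
410 [ 0.5088 -0.0778  0.185 ] [ 0.6247 -0.0038  0.2147]
turret 210 [ 0.6052 -0.0188  0.1999] [ 0.6068 -0.019   0.2064] [0.034  0.0299 0.0298]
0.51 [ 0.5122 -0.0734  0.2034] 17
0.52 [ 0.5207 -0.0688  0.1969] 23
0.53 [ 0.5303 -0.0637  0.193 ] 22
0.54 [ 0.5401 -0.0585  0.1942] 23
0.55 [ 0.5499 -0.0529  0.197 ] 23
0.56 [ 0.5596 -0.047   0.1991] 25
0.5700000000000001 [ 0.5702 -0.0411  0.2015] 25
0.5800000000000001 [ 0.5804 -0.0355  0.2041] 23
0.5900000000000001 [ 0.5906 -0.0289  0.2037] 25
turret ray [ 0.6096 -0.0216  0.197 ] tip [ 0.5094 -0.0783  0.2   ]
grip 129 ((408.03997802734375, 288.6938171386719), (29.272899627685547, 15.049721717834473), 3.809889316558838) [0.408  0.2877 0.1567]
disc [0.4075 0.2881 0.0183] [0.0796 0.0787 0.0204]
tray 654 ((590.128173828125, 77.9043197631836), (136.03549194335938, 120.2433090209961), 82.50299072265625)
[[ 0.9027  0.4303  0.      0.2797]
 [ 0.4303 -0.9027 -0.0002 -0.5868]
 [-0.0001  0.0002 -1.      0.2226]
 [ 0.      0.      0.      1.    ]]
```

Request:
drive_tool:
  moves: "0.04 -0.028 -0.035 -8 -1; 0.08 -0.057 -0.035 -16 -1; 0.12 -0.085 -0.035 -24 -1; 0.16 -0.113 -0.035 -32 -1; 0.20 -0.142 -0.035 -40 -1; 0.24 -0.170 -0.035 -48 -1; 0.28 -0.198 -0.035 -56 -1; 0.32 -0.227 -0.035 -64 -1"
  grip_force: 20

```text
time_s: 1.7
tool_pos: [0.4706, -0.2441, 0.2579]
tool_rot: [180.0, 0.1, 89.8]
force: [1.0, -0.1, 0.4]
grip_width: 0.0313
```

Request:
drive_tool:
  moves: "0.04 0.022 0 -8 -1; 0.08 0.044 0 -16 -1; 0.12 0.066 0 -24 -1; 0.159 0.088 0 -30 -1; 0.159 0.088 0 -30 -1; 0.159 0.088 0.03 -30 -1; 0.159 0.088 0.06 -30 -1; 0.159 0.088 0.083 -30 -1"

```text
time_s: 2.5
tool_pos: [0.5586, -0.0881, 0.1729]
tool_rot: [-179.9, -0.0, 119.4]
force: [0.2, -0.5, -0.3]
grip_width: 0.0004
```

```bash
cat > arc.py <<'E'
import sys; from h import *
# pos, yaw commanded; rows of (theta, s)
c=np.array([.608,-.019])
def P(th,s,r=.075):
    a=np.radians(th); return c+r*np.array([np.cos(a),np.sin(a)])-s*np.array([np.sin(a),-np.cos(a)])
def rows(p0,y0,L):
    a=np.radians(y0); X=np.array([np.cos(a),np.sin(a)]); Y=np.array([np.sin(a),-np.cos(a)])
    for th,s in L:
        d=P(th,s)-p0; print(f"{d@X:.3f} {d@Y:.3f} 0 {y0-(th-90):.1f} -1;",end=' ')
    print(p0,P(*L[-1]),L[-1][0]-90)
E
python3 - <<'E'
from arc import *
y=119.5; p=np.array([.5586,-.0881])
rows(p,y,[(209.5,s) for s in (.030,.024,.020,.018,.016,.014,.013,.012)])
p=P(209.5,.012)
rows(p,119.5,[(209.5-4*i,.012) for i in range(1,9)])
p=P(177.5,.012)
rows(p,87.5,[(177.5-4*i,.012) for i in range(1,9)])
E
```

```text
0.006 0.002 0 0.0 -1; 0.012 0.002 0 0.0 -1; 0.016 0.002 0 0.0 -1; 0.018 0.002 0 0.0 -1; 0.020 0.002 0 0.0 -1; 0.022 0.002 0 0.0 -1; 0.023 0.002 0 0.0 -1; 0.024 0.002 0 0.0 -1; [ 0.5586 -0.0881] [ 0.54863241 -0.06637604] 119.5
0.005 -0.001 0 4.0 -1; 0.011 -0.001 0 8.0 -1; 0.016 -0.001 0 12.0 -1; 0.021 -0.000 0 16.0 -1; 0.026 0.000 0 20.0 -1; 0.032 0.002 0 24.0 -1; 0.037 0.003 0 28.0 -1; 0.042 0.005 0 32.0 -1; [ 0.54863241 -0.06637604] [ 0.53254795 -0.02771712] 87.5
0.005 -0.001 0 4.0 -1; 0.011 -0.001 0 8.0 -1; 0.016 -0.001 0 12.0 -1; 0.021 -0.000 0 16.0 -1; 0.026 0.000 0 20.0 -1; 0.032 0.002 0 24.0 -1; 0.037 0.003 0 28.0 -1; 0.042 0.005 0 32.0 -1; [ 0.53254795 -0.02771712] [0.53939366 0.01359095] 55.5
```

Request:
drive_tool:
  moves: "0.006 0.002 0 0 -1; 0.012 0.002 0 0 -1; 0.016 0.002 0 0 -1; 0.018 0.002 0 0 -1; 0.020 0.002 0 0 -1; 0.022 0.002 0 0 -1; 0.023 0.002 0 0 -1; 0.024 0.002 0 0 -1"

```text
time_s: 3.3
tool_pos: [0.5501, -0.0668, 0.1753]
tool_rot: [179.9, 0.1, 119.4]
force: [1.4, -2.9, 2.8]
grip_width: 0.0005
```

Request:
drive_tool:
  moves: "0.005 -0.001 0 4 -1; 0.011 -0.001 0 8 -1; 0.016 -0.001 0 12 -1; 0.021 0 0 16 -1; 0.026 0 0 20 -1; 0.032 0.002 0 24 -1; 0.037 0.003 0 28 -1; 0.042 0.005 0 32 -1"

```text
time_s: 4.1
tool_pos: [0.5335, -0.0298, 0.1752]
tool_rot: [179.9, 0.2, 87.2]
force: [1.6, -6.4, 3.6]
grip_width: 0.0004
```

Request:
drive_tool:
  moves: "0.005 -0.001 0 4 -1; 0.011 -0.001 0 8 -1; 0.016 -0.001 0 12 -1; 0.021 0 0 16 -1; 0.026 0 0 20 -1; 0.032 0.002 0 24 -1; 0.037 0.003 0 28 -1; 0.042 0.005 0 32 -1"

```text
time_s: 4.9
tool_pos: [0.5392, 0.0122, 0.1749]
tool_rot: [179.9, 0.2, 55.2]
force: [-2.2, -5.4, 4.3]
grip_width: 0.0009
```

Request:
drive_tool:
  moves: "0.004 0 0 3 -1; 0.008 -0.001 0 6 -1; 0.012 -0.001 0 9 -1; 0.016 0 0 12 -1; 0.020 0 0 15 -1; 0.024 0 0 18 -1; 0.028 0.001 0 21 -1; 0.032 0.002 0 24 -1"

```text
time_s: 5.7
tool_pos: [0.558, 0.0382, 0.1745]
tool_rot: [180.0, 0.3, 31.3]
force: [-5.7, -3.6, 4.7]
grip_width: 0.0005
```

```bash
python3 - <<'E'
from arc import *
p=P(145.5,.012); rows(p,55.5,[(145.5-3*i,.012) for i in range(1,9)])
p=P(121.5,.012); rows(p,31.5,[(121.5-1*i,.012) for i in range(1,9)])
E
```

```text
0.004 -0.001 0 3.0 -1; 0.008 -0.001 0 6.0 -1; 0.012 -0.001 0 9.0 -1; 0.016 -0.001 0 12.0 -1; 0.020 -0.001 0 15.0 -1; 0.024 -0.000 0 18.0 -1; 0.028 0.001 0 21.0 -1; 0.032 0.002 0 24.0 -1; [0.53939366 0.01359095] [0.55858093 0.03867803] 31.5
0.001 -0.000 0 1.0 -1; 0.003 -0.000 0 2.0 -1; 0.004 -0.001 0 3.0 -1; 0.005 -0.001 0 4.0 -1; 0.007 -0.001 0 5.0 -1; 0.008 -0.001 0 6.0 -1; 0.009 -0.001 0 7.0 -1; 0.011 -0.001 0 8.0 -1; [0.55858093 0.03867803] [0.5670891  0.04499452] 23.5
```

Request:
drive_tool:
  moves: "0.001 0 0 1 -1; 0.002 0 0 1 -1; 0.003 0 0 2 -1; 0.004 -0.001 0 3 -1; 0.004 -0.001 0 3 -1; 0.004 -0.001 0 3 -1; 0.004 -0.001 0 3 -1; 0.004 -0.001 0 3 -1"

```text
time_s: 6.5
tool_pos: [0.5608, 0.0408, 0.1743]
tool_rot: [180.0, 0.3, 28.4]
force: [-3.9, -5.6, 4.8]
grip_width: 0.0004
```

Request:
drive_tool:
  moves: "0.001 0 0 1 -1; 0.002 0 0 1 -1; 0.003 0 0 2 -1; 0.004 -0.001 0 3 -1; 0.004 -0.001 0 3 -1; 0.004 -0.001 0 3 -1; 0.004 -0.001 0 3 -1; 0.004 -0.001 0 3 -1"

```text
time_s: 7.3
tool_pos: [0.5638, 0.0434, 0.1742]
tool_rot: [179.9, 0.3, 25.4]
force: [-3.1, -4.4, 3.5]
grip_width: 0.0003
```

Request:
drive_tool:
  moves: "0.001 0 0 1 -1; 0.002 0 0 1 -1; 0.003 0 0 2 -1; 0.004 -0.001 0 3 -1; 0.004 -0.001 0 3 -1; 0.004 -0.001 0 3 -1; 0.004 -0.001 0 3 -1; 0.004 -0.001 0 3 -1"

```text
time_s: 8.1
tool_pos: [0.5669, 0.0458, 0.174]
tool_rot: [179.9, 0.3, 22.4]
force: [-4.1, -5.1, 3.8]
grip_width: 0.0006
```

Request:
drive_tool:
  moves: "0.001 0 0 1 -1; 0.002 0 0 1 -1; 0.003 0 0 2 -1; 0.004 -0.001 0 3 -1; 0.004 -0.001 0 3 -1; 0.004 -0.001 0 3 -1; 0.004 -0.001 0 3 -1; 0.004 -0.001 0 3 -1"

```text
time_s: 8.9
tool_pos: [0.5701, 0.0482, 0.1739]
tool_rot: [179.9, 0.3, 19.4]
force: [-4.7, -5.7, 3.3]
grip_width: 0.0005
```

Request:
drive_tool:
  moves: "0.001 0 0 1 -1; 0.002 0 0 1 -1; 0.003 0 0 2 -1; 0.004 -0.001 0 3 -1; 0.004 -0.001 0 3 -1; 0.004 -0.001 0 3 -1; 0.004 -0.001 0 3 -1; 0.004 -0.001 0 3 -1"

```text
time_s: 9.7
tool_pos: [0.5733, 0.0505, 0.1737]
tool_rot: [179.9, 0.4, 16.4]
force: [-3.5, -5.2, 2.2]
grip_width: 0.0005
```

Request:
drive_tool:
  moves: "0.001 0 0 1 -1; 0.002 0 0 1 -1; 0.003 0 0 2 -1; 0.004 0 0 3 -1; 0.004 0 0 3 -1; 0.004 0 0 3 -1; 0.004 0 0 3 -1; 0.004 0 0 3 -1"

```text
time_s: 10.5
tool_pos: [0.577, 0.0522, 0.1737]
tool_rot: [179.9, 0.4, 13.4]
force: [-4.6, -3.8, 1.5]
grip_width: 0.0005
```

Request:
drive_tool:
  moves: "0.001 0 0 1 -1; 0.002 0 0 1 -1; 0.003 0 0 2 -1; 0.004 0 0 3 -1; 0.004 0 0 3 -1; 0.004 0 0 3 -1; 0.004 0 0 3 -1; 0.004 0 0 3 -1"

```text
time_s: 11.3
tool_pos: [0.5804, 0.0537, 0.1737]
tool_rot: [179.9, 0.4, 10.4]
force: [-6.5, -2.6, 2.7]
grip_width: 0.0003
```

Request:
drive_tool:
  moves: "0.001 0 0 1 -1; 0.002 0 0 1 -1; 0.002 0 0 2 -1; 0.003 0 0 2 -1; 0.003 0 0 2 -1; 0.003 0 0 2 -1; 0.003 0 0 2 -1; 0.003 0 0 2 -1"

```text
time_s: 12.1
tool_pos: [0.5823, 0.0545, 0.1736]
tool_rot: [179.9, 0.5, 8.4]
force: [-8.6, -3.1, 5.7]
grip_width: 0.0002
```

Request:
drive_tool:
  moves: "0.0005 0 0 0 -1; 0.001 0 0 0 -1; 0.001 0 0 0 -1; 0.0015 0 0 1 -1; 0.0015 0 0 1 -1; 0.002 0 0 1 -1; 0.002 0 0 1 -1; 0.002 0 0 1 -1"

```text
time_s: 12.9
tool_pos: [0.5836, 0.055, 0.1736]
tool_rot: [179.9, 0.6, 7.5]
force: [-10.1, -3.2, 5.7]
grip_width: 0.0001
```

Request:
drive_tool:
  moves: "0.0005 0 0 0 -1; 0.001 0 0 0 -1; 0.0015 0 0 0 -1; 0.0015 0 0 0 -1; 0.0015 0 0 0 -1; 0.0015 0 0 0 -1; 0.0015 0 0 0 -1; 0.0015 0 0 0 -1"

```text
time_s: 13.7
tool_pos: [0.5846, 0.0552, 0.1735]
tool_rot: [179.9, 0.7, 7.5]
force: [-11.5, -4.7, 6.4]
grip_width: 0.0003
```

Request:
drive_tool:
  moves: "-0.003 0 0 0 -1; -0.006 0 0 0 -1; -0.010 0 0 0 -1; -0.016 0 0 0 -1; -0.025 0 0 0 -1; -0.04 0 0 0 0; -0.06 0 -0.03 0 0.5; -0.08 0 -0.07 0 1"

```text
time_s: 14.5
tool_pos: [0.5077, 0.0463, 0.2431]
tool_rot: [-179.9, 0.3, 7.5]
force: [0.1, -0.6, 0.2]
grip_width: 0.0168
```

```bash
python3 - <<'E'
from h import *
np.set_printoptions(precision=4,suppress=True)
K,T=cal('top'); im,d=read_camera('top'); v,u=np.mgrid[:480,:640]
save('t2',cv2.resize(im[170:350,170:390],(733,600),interpolation=cv2.INTER_CUBIC))
P=np.stack([(u-K[0,2])/K[0,0]*d,-(v-K[1,2])/K[1,1]*d,-d],-1)@T[:3,:3].T+T[:3,3]
m=(P[...,2]>.175)&(P[...,2]<.22)&(d>0)&(abs(P[...,0]-.57)<.08)&(P[...,1]<.13)&(P[...,1]>0.005)
Q=P[m]
for y in np.arange(.005,.12,.01):
    q=Q[abs(Q[:,1]-y)<.005]
    if len(q):print(y,q.mean(0),len(q))
print([ (r['uv'],r['conf'],at_z('top',r['uv'],.19)) for r in pinpoint('top','hook_seat')])
im,d=read_camera('scene'); print([ (r['uv'],r['conf'],at_z('scene',r['uv'],.19)) for r in pinpoint('scene','hook_seat')])
print(get_obs()['tool_pos'],get_obs()['tool_rot'])
E
```

```text
0.005 [0.6026 0.007  0.2049] 9
0.015 [0.6009 0.0149 0.2032] 25
0.024999999999999998 [0.5976 0.0257 0.2016] 20
0.034999999999999996 [0.595  0.0354 0.1998] 21
0.04499999999999999 [0.5926 0.0451 0.1977] 21
0.054999999999999986 [0.59   0.0551 0.1955] 22
0.06499999999999999 [0.5872 0.065  0.1934] 20
0.075 [0.5846 0.0747 0.194 ] 20
0.08499999999999999 [0.5818 0.0849 0.2012] 24
0.09499999999999999 [0.5813 0.0915 0.2037] 5
[([299.3, 240.8], 0.87, array([0.5854, 0.0783, 0.19  ]))]
[([324.2, 217.9], 0.74, array([0.5899, 0.0768, 0.19  ]))]
[0.5105 0.0464 0.2458] [179.9551  -0.185    7.5001]
```

Request:
drive_tool:
  moves: "-0.012 -0.042 -0.02 1 1; -0.024 -0.084 -0.03 2 1; -0.036 -0.127 -0.03 3 1; -0.048 -0.169 -0.03 3.5 1; -0.06 -0.211 -0.03 3.5 1; -0.07 -0.253 -0.02 3.5 1; -0.07 -0.253 -0.01 3.5 1; -0.07 -0.253 -0.005 3.5 1"

```text
time_s: 15.5
tool_pos: [0.4065, 0.2882, 0.2474]
tool_rot: [180.0, 0.2, 4.2]
force: [-0.3, -1.4, 0.7]
grip_width: 0.0862
```

```bash
python3 - <<'E'
from h import *
np.set_printoptions(precision=4,suppress=True)
o=get_obs(); im,d=read_camera('wrist'); save('w1',im)
K,T=cal('wrist',o); print(o['tool_pos'],o['tool_rot'],T[:3,3])
for t in('follower_grip','follower_eye','follower_eye_top','follower'):
  for r in pinpoint('wrist',t)[:3]: print(t,r['uv'],r['conf'],at_z('wrist',r['uv'],{'follower_grip':.14,'follower_eye':.082,'follower_eye_top':.105,'follower':0}[t],o))
v,u=np.mgrid[:480,:640]
P=np.stack([(u-K[0,2])/K[0,0]*d,-(v-K[1,2])/K[1,1]*d,-d],-1)@T[:3,:3].T+T[:3,3]
m=(P[...,2]>.15)&(P[...,2]<.17)&(d>0)&(abs(P[...,0]-.41)<.03)&(abs(P[...,1]-.288)<.03)
if m.sum(): print(m.sum(),cv2.minAreaRect(P[m][:,:2].astype('f4')*1000),P[m].mean(0))
E
```

```text
[0.4065 0.2882 0.2474] [179.9508   0.1782   4.1789] [0.4799 0.2943 0.4093]
follower_grip [466.5, 232.3] 0.89 [0.4168 0.1696 0.14  ]
follower_grip [321.1, 235.4] 0.82 [0.4054 0.2899 0.14  ]
follower_grip [173.1, 196.2] 0.7 [0.4294 0.4113 0.14  ]
follower_eye [321.2, 221.3] 0.93 [0.4039 0.2899 0.082 ]
follower_eye [196.8, 188.0] 0.78 [0.4283 0.4131 0.082 ]
follower_eye [303.4, 80.4] 0.64 [0.5321 0.3151 0.082 ]
follower_eye_top [324.2, 221.1] 0.96 [0.4096 0.2874 0.105 ]
follower_eye_top [190.1, 192.3] 0.65 [0.4276 0.4109 0.105 ]
follower_eye_top [299.8, 74.8] 0.57 [0.5324 0.3169 0.105 ]
follower [306.8, 93.6] 0.76 [0.5317 0.3157 0.    ]
follower [420.5, 201.7] 0.74 [0.4185 0.1686 0.    ]
follower [320.8, 201.9] 0.66 [0.4093 0.291  0.    ]
671 ((408.8738708496094, 290.5758972167969), (29.37506866455078, 13.452376365661621), 4.223731994628906) [0.4098 0.2906 0.1593]
```

View pics/w1.png

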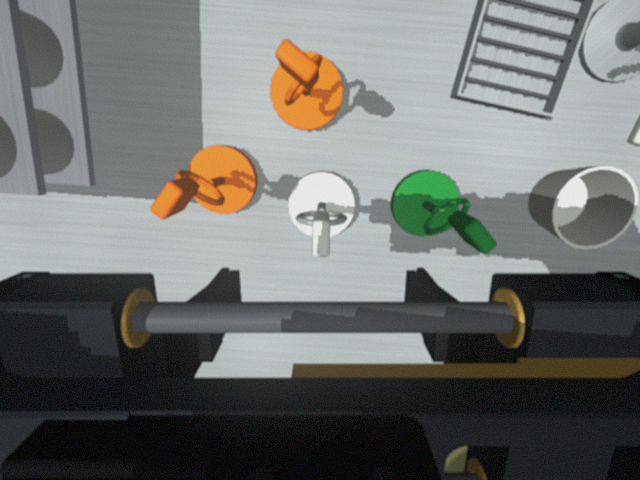

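The view shows the white ring-eyed follower centred at (321,230), between orange at (220,180) and green at (425,205). The fingers have room on both sides.

Request:
drive_tool:
  moves: "0.002 -0.002 0.03 0 1; 0.002 -0.002 0.06 0 1; 0.002 -0.002 0.09 0 1; 0.002 -0.002 0.11 0 1; 0.002 -0.002 0.122 0 1; 0.002 -0.002 0.122 0 1; 0.002 -0.002 0.122 0 -1; 0.002 -0.002 0.122 0 -1"
  grip_force: 25

```text
time_s: 16.55
tool_pos: [0.4107, 0.2903, 0.1289]
tool_rot: [-180.0, -0.1, 4.0]
force: [-0.1, -0.1, -0.4]
grip_width: 0.0776
```

Request:
drive_tool:
  moves: "0 0 0 0 -1; 0 0 0 0 -1; 0 0 0 0 -1; 0 0 0 0 -1; 0 0 -0.01 0 -1; 0 0 -0.03 0 -1; 0 0 -0.06 0 -1; 0 0 -0.1 0 -1"

```text
time_s: 17.35
tool_pos: [0.4087, 0.2892, 0.228]
tool_rot: [179.9, 0.1, 4.0]
force: [1.2, 0.7, -0.5]
grip_width: 0.015
```

Request:
drive_tool:
  moves: "0 0 -0.03 -4 -1; 0.01 0.012 -0.045 -12 -1; 0.03 0.035 -0.045 -20 -1; 0.05 0.058 -0.045 -28 -1; 0.07 0.081 -0.045 -36 -1; 0.09 0.104 -0.045 -44 -1; 0.11 0.127 -0.045 -52 -1; 0.12 0.139 -0.045 -60 -1"

```text
time_s: 18.15
tool_pos: [0.541, 0.1565, 0.2729]
tool_rot: [180.0, 0.0, 64.1]
force: [-0.3, 0.0, 0.8]
grip_width: 0.0004
```

The fingers closed empty because I lifted before they had reached the block. I'll check where the follower stands now.

```bash
python3 - <<'E'
from h import *
np.set_printoptions(precision=4,suppress=True)
K,T=cal('top'); im,d=read_camera('top'); v,u=np.mgrid[:480,:640]
P=np.stack([(u-K[0,2])/K[0,0]*d,-(v-K[1,2])/K[1,1]*d,-d],-1)@T[:3,:3].T+T[:3,3]
m=(P[...,2]>.145)&(P[...,2]<.175)&(d>0)&(abs(P[...,0]-.42)<.04)&(abs(P[...,1]-.285)<.045)
Q=P[m]; print(cv2.minAreaRect(Q[:,:2].astype('f4')*1000),Q.mean(0))
o=get_obs();print(o['tool_pos'],o['tool_rot'])
im,d=read_camera('scene'); save('s2',cv2.resize(im[110:330,180:440],(709,600),interpolation=cv2.INTER_CUBIC))
E
```

```text
((407.2830810546875, 288.45477294921875), (14.775717735290527, 28.08063507080078), 89.69271087646484) [0.4057 0.2884 0.1573]
[0.5421 0.1547 0.2726] [179.9287   0.0392  64.2766]
```

View pics/s2.png

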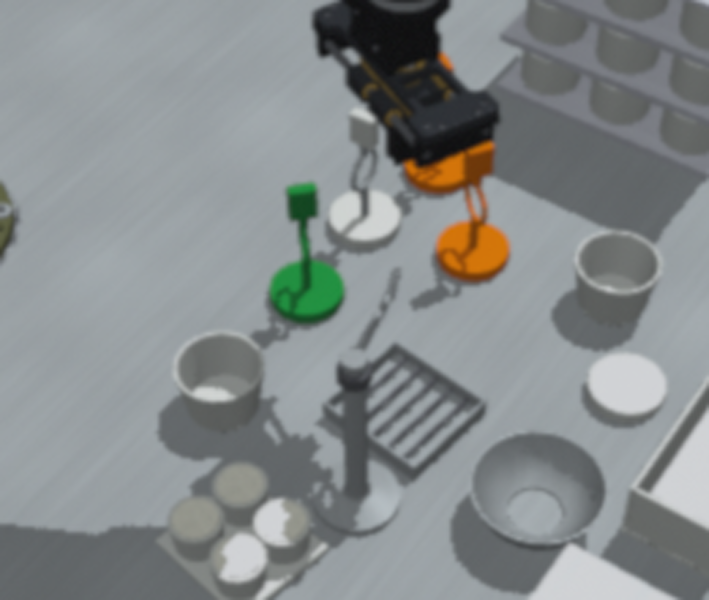

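The picture shows the follower undisturbed at crop position (365,180), with the hook resting at (390,280) over the tray. I'm going back for it.

Request:
drive_tool:
  moves: "0.009 -0.025 0 8 1; 0.018 -0.05 0 16 1; 0.028 -0.078 0 24 1; 0.037 -0.103 0 32 1; 0.046 -0.128 0 40 1; 0.055 -0.153 0 48 1; 0.064 -0.179 0 56 1; 0.064 -0.179 0.015 60 1"

```text
time_s: 19.05
tool_pos: [0.4025, 0.3013, 0.26]
tool_rot: [-179.8, -0.2, 4.0]
force: [0.1, 0.5, 0.2]
grip_width: 0.0564
```

Request:
drive_tool:
  moves: "0 0 0 0 1; 0 0 0 0 1; 0 0 0 0 1; 0 0 0 0 1; 0 0 0 0 1; 0 0 0 0 1; 0 0 0 0 1; 0 0 0 0 1"

```text
time_s: 19.85
tool_pos: [0.4063, 0.2955, 0.2575]
tool_rot: [180.0, 0.0, 4.0]
force: [0.3, 0.2, 0.1]
grip_width: 0.0868
```

Request:
drive_tool:
  moves: "0.002 0.0055 0.02 0 1; 0.002 0.0055 0.05 0 1; 0.002 0.0055 0.08 0 1; 0.002 0.0055 0.11 0 1; 0.002 0.0055 0.125 0 1; 0.002 0.0055 0.132 0 1; 0.002 0.0055 0.132 0 1; 0.002 0.0055 0.132 0 -1"

```text
time_s: 20.65
tool_pos: [0.4095, 0.2908, 0.1267]
tool_rot: [-180.0, -0.1, 4.0]
force: [0.6, -0.1, 0.7]
grip_width: 0.0838
```

Request:
drive_tool:
  moves: "0 0 0 0 -1; 0 0 0 0 -1; 0 0 0 0 -1; 0 0 0 0 -1; 0 0 0 0 -1; 0 0 0 0 -1; 0 0 0 0 -1; 0 0 0 0 -1"

```text
time_s: 21.45
tool_pos: [0.4087, 0.2901, 0.1255]
tool_rot: [180.0, 0.0, 4.0]
force: [0.4, 0.5, -0.1]
grip_width: 0.0232
```

Request:
drive_tool:
  moves: "0 0 0 0 -1; 0 0 0 0 -1; 0 0 0 0 -1; 0 0 0 0 -1; 0 0 0 0 -1; 0 0 0 0 -1; 0 0 0 0 -1; 0 0 0 0 -1"

```text
time_s: 22.25
tool_pos: [0.4086, 0.2901, 0.1254]
tool_rot: [180.0, 0.0, 4.0]
force: [0.7, 0.0, -0.1]
grip_width: 0.0136
```

Gripped this time: the opening is 13.6 mm and steady. Lifting.

Request:
drive_tool:
  moves: "0 0 -0.02 0 -1; 0 0 -0.05 0 -1; 0 0 -0.09 0 -1; 0 0 -0.12 -4 -1; 0.01 0.012 -0.145 -12 -1; 0.03 0.035 -0.147 -20 -1; 0.05 0.058 -0.147 -28 -1; 0.07 0.081 -0.147 -36 -1"

```text
time_s: 23.05
tool_pos: [0.4848, 0.2134, 0.2726]
tool_rot: [180.0, -0.0, 40.3]
force: [0.0, 0.1, -2.9]
grip_width: 0.0139
```

Request:
drive_tool:
  moves: "0.001 0.015 0 -8 -1; 0.002 0.03 0 -16 -1; 0.004 0.045 0 -24 -1; 0.005 0.06 0 -32 -1; 0.006 0.075 0 -40 -1; 0.007 0.09 0 -48 -1; 0.008 0.107 0 -57 -1; 0.009 0.123 0 -65.3 -1"

```text
time_s: 23.85
tool_pos: [0.5703, 0.1251, 0.272]
tool_rot: [-180.0, -0.0, 105.5]
force: [0.7, -0.3, -1.8]
grip_width: 0.0138
```

```bash
python3 - <<'E'
from h import *
np.set_printoptions(precision=4,suppress=True)
o=get_obs(); im,d=read_camera('wrist'); save('w2',im); K,T=cal('wrist',o)
print(o['tool_pos'],o['tool_rot'],o['grip_width'],T[:3,3])
for t,z in(('hook_seat',.19),('follower_eye',.229),('follower_eye_top',.252),('drip_tray',0)):
  for c in('wrist','top','scene'):
    if c!='wrist' and t=='hook_seat' or c=='scene': read_camera(c)
    for r in pinpoint(c,t)[:2]: print(c,t,np.round(r['uv']),round(r['conf'],2),at_z(c,r['uv'],z,o))
E
```

```text
[0.5703 0.1251 0.272 ] [-179.9548   -0.0033  105.5267] 0.01380179638893655 [0.5519 0.1955 0.4342]
top hook_seat [301. 240.] 0.82 [0.5867 0.0752 0.19  ]
scene hook_seat [321. 220.] 0.69 [0.5879 0.0675 0.19  ]
scene hook_seat [173. 347.] 0.42 [ 0.5308 -0.394   0.19  ]
wrist follower_eye [340.   8.] 0.98 [0.5418 0.2656 0.229 ]
wrist follower_eye [189. 135.] 0.91 [0.475  0.1797 0.229 ]
top follower_eye [145. 317.] 0.67 [0.4321 0.363  0.229 ]
scene follower_eye [331. 193.] 0.83 [0.5759 0.1256 0.229 ]
scene follower_eye [351. 183.] 0.75 [0.5998 0.181  0.229 ]
wrist follower_eye_top [180. 139.] 0.63 [0.4792 0.1778 0.252 ]
wrist follower_eye_top [322. 276.] 0.57 [0.571  0.1241 0.252 ]
top follower_eye_top [191. 269.] 0.89 [0.5244 0.2746 0.252 ]
top follower_eye_top [150. 312.] 0.64 [0.4433 0.3474 0.252 ]
scene follower_eye_top [328. 182.] 0.87 [0.5634 0.1337 0.252 ]
scene follower_eye_top [353. 177.] 0.87 [0.6039 0.1822 0.252 ]
top drip_tray [299. 244.] 0.74 [0.5936 0.0867 0.    ]
top drip_tray [483. 316.] 0.7 [ 0.4336 -0.3461  0.    ]
scene drip_tray [325. 261.] 0.96 [0.586  0.0904 0.    ]
```

View pics/w2.png

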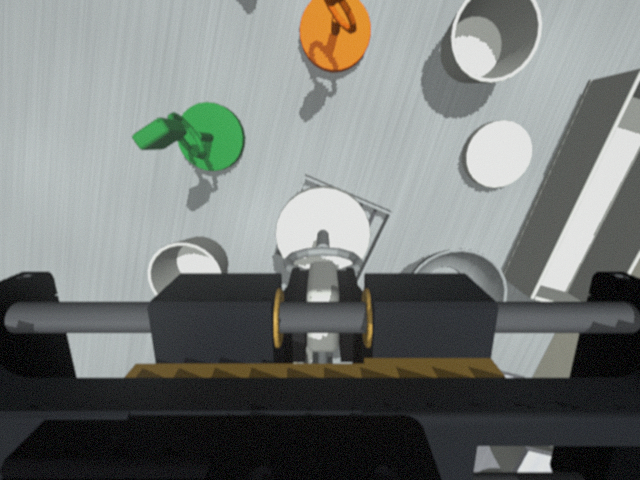

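The wrist view shows the eye at (322,258) held over the tray, with the hook hidden behind the gripper. I'll use the hook line measured from the top camera, lower to hook height, then thread inwards.

Request:
drive_tool:
  moves: "0 0 0.01 0 -1; 0 0 0.02 0 -1; 0 0 0.030 0 -1; 0 0 0.030 0 -1; -0.004 0 0.030 0 -1; -0.008 0 0.030 0 -1; -0.012 0 0.030 0 -1; -0.016 0 0.030 0 -1"

```text
time_s: 25.55
tool_pos: [0.5747, 0.1097, 0.2429]
tool_rot: [180.0, 0.0, 105.1]
force: [0.4, -0.2, -3.6]
grip_width: 0.0143
```

```bash
python3 - <<'E'
from h import *
im,d=read_camera('scene'); print(get_obs()['tool_pos'],get_obs()['force'])
print([(r['uv'],r['conf']) for r in pinpoint('scene','follower_eye')[:2]],proj('scene',[.5746,.1097,.199]),proj('scene',[.585,.0727,.19]),proj('scene',[.580,.0902,.202]))
save('s3',cv2.resize(im[170:280,270:390],(654,600),interpolation=cv2.INTER_CUBIC))
E
```

```text
[0.57486591 0.10872377 0.24279336] [-0.20852061 -0.55824443 -1.92882629]
[([352.3, 183.0], 0.96), ([290.4, 197.7], 0.89)] [326.4379148  204.75083054] [321.58029567 218.10051361] [323.89206143 209.57963594]
```

View pics/s3.png

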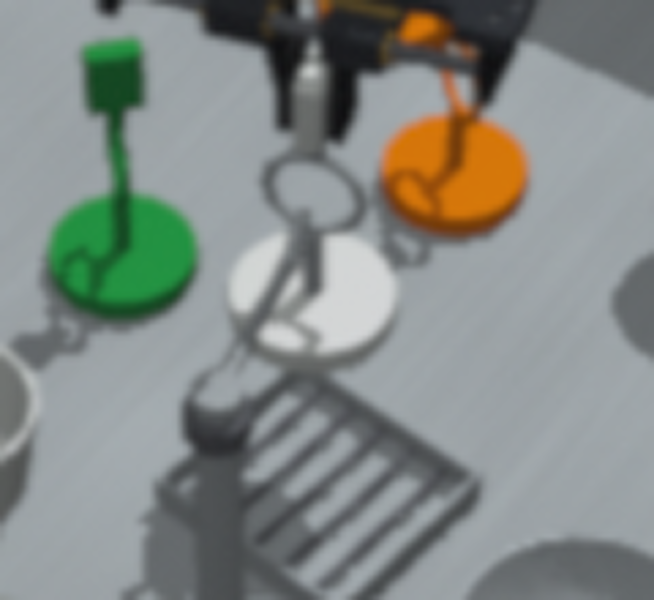

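In the picture the ring is at crop (313,190) and the hook tip at (305,215). Moving 20 mm inwards puts the tip at the middle of the opening, so I'm advancing.

Request:
drive_tool:
  moves: "-0.004 0 0 0 -1; -0.008 0 0 0 -1; -0.012 0 0 0 -1; -0.016 0 0 0 -1; -0.020 0 0 0 -1; -0.024 0 0 0 -1; -0.028 0 0 0 -1; -0.032 0 0 0 -1"

```text
time_s: 26.45
tool_pos: [0.5827, 0.0791, 0.2425]
tool_rot: [-180.0, 0.0, 105.2]
force: [-0.1, -0.3, -1.8]
grip_width: 0.0135
```

Request:
drive_tool:
  moves: "-0.003 0 0 0 -1; -0.005 0 0 0 -1; -0.005 0 0.004 0 -1; -0.005 0 0.008 0 -1; -0.005 0 0.012 0 -1; -0.005 0 0.016 0 -1; -0.005 0 0.018 0 -1; -0.005 0 0.020 0 -1"

```text
time_s: 27.25
tool_pos: [0.5839, 0.0747, 0.2222]
tool_rot: [-180.0, 0.0, 105.2]
force: [-0.1, -0.3, -2.2]
grip_width: 0.0141
```

Request:
drive_tool:
  moves: "0 0 0.0005 0 -1; 0 0 0.001 0 -1; 0 0 0.0015 0 -1; 0 0 0.002 0 -1; 0 0 0.002 0 -1; 0 0 0.0025 0 -1; 0 0 0.003 0 -1; 0 0 0.003 0 -1"

```text
time_s: 28.05
tool_pos: [0.584, 0.0746, 0.2195]
tool_rot: [-180.0, 0.0, 105.2]
force: [0.4, 0.8, -2.2]
grip_width: 0.0136
```

Request:
drive_tool:
  moves: "0 0 0.0005 0 -1; 0 0 0.001 0 -1; 0 0 0.001 0 -1; 0 0 0.0015 0 -1; 0 0 0.0015 0 -1; 0 0 0.002 0 -1; 0 0 0.002 0 -1; 0 0 0.002 0 -1"

```text
time_s: 28.85
tool_pos: [0.5846, 0.0747, 0.2187]
tool_rot: [179.9, 0.0, 105.2]
force: [-0.1, -0.8, 5.5]
grip_width: 0.0139
```

Contact is made and the hook carries the load. I'll ease back slightly and open.

Request:
drive_tool:
  moves: "0 0 -0.0005 0 -1; 0 0 -0.0008 0 -1; 0 0 -0.0008 0 -1; 0 0 -0.0008 0 -0.6; 0 0 -0.0008 0 -0.4; 0 0 -0.0008 0 -0.2; 0 0 -0.0008 0 0; 0 0 -0.0008 0 0"

```text
time_s: 29.65
tool_pos: [0.5838, 0.0746, 0.218]
tool_rot: [-180.0, -0.0, 105.2]
force: [0.7, 0.6, -0.3]
grip_width: 0.0398
```

Request:
drive_tool:
  moves: "0 0 0 0 0.2; 0 0 0 0 0.2; 0 0 0 0 0.2; 0 0 0 0 0.2; 0 0 0 0 0.2; 0 0 0 0 0.2; 0 0 0 0 0.2; 0 0 0 0 0.2"

```text
time_s: 30.45
tool_pos: [0.584, 0.0746, 0.2184]
tool_rot: [180.0, 0.0, 105.2]
force: [0.5, -0.1, -0.2]
grip_width: 0.0523
```

Request:
drive_tool:
  moves: "0 0 -0.01 0 0.2; 0 0 -0.03 0 0.2; 0 0 -0.05 0 0.2; 0 0 -0.08 0 0.2; 0 0 -0.11 0 0.2; 0.03 0 -0.13 0 0.2; 0.07 0 -0.13 0 0.2; 0.11 0 -0.13 0 0.2"

```text
time_s: 31.25
tool_pos: [0.5554, 0.1817, 0.3502]
tool_rot: [179.8, 0.0, 105.1]
force: [-1.2, -0.3, -0.2]
grip_width: 0.0525
```

Request:
drive_tool:
  moves: "0.03 0 0 0 0.2; 0.05 0 0 0 0.2; 0.05 0 0 0 0.2; 0.05 0 0 0 0.2; 0.05 0 0 0 0.2; 0.05 0 0 0 0.2; 0.05 0 0 0 0.2; 0.05 0 0 0 0.2"

```text
time_s: 32.05
tool_pos: [0.5423, 0.2283, 0.3483]
tool_rot: [-180.0, 0.0, 105.1]
force: [0.1, -0.4, 0.5]
grip_width: 0.0521
```

```bash
python3 - <<'E'
from h import *
np.set_printoptions(precision=4,suppress=True)
print(get_obs()['tool_pos'],get_obs()['force'],get_obs()['time_s'])
for c in('top','scene'):
    im,d=read_camera(c)
    for t,z in(('hook_seat',.19),('follower_eye_top',.197),('follower_grip',.232)):
        print(c,t,[(np.round(r['uv']),round(r['conf'],2),at_z(c,r['uv'],z)) for r in pinpoint(c,t)[:3]],proj(c,[.585,.0727,z]))
    if c=='top':
        K,T=cal(c); v,u=np.mgrid[:480,:640]
        P=np.stack([(u-K[0,2])/K[0,0]*d,-(v-K[1,2])/K[1,1]*d,-d],-1)@T[:3,:3].T+T[:3,3]
        m=(P[...,2]>.235)&(P[...,2]<.27)&(abs(P[...,0]-.585)<.04)&(abs(P[...,1]-.075)<.04); print(m.sum(),P[m].mean(0) if m.sum() else 0)
save('s4',cv2.resize(im[170:280,270:390],(654,600),interpolation=cv2.INTER_CUBIC))
E
```

```text
[0.5423 0.2283 0.3483] [ 0.0598 -0.4478  0.4965] 32.05
top hook_seat [(array([300., 240.]), 0.82, array([0.5874, 0.0764, 0.19  ])), (array([313., 173.]), 0.71, array([0.7223, 0.0536, 0.19  ])), (array([494., 248.]), 0.6, array([ 0.5795, -0.3093,  0.19  ]))] [302.1213 241.0624]
top follower_eye_top [(array([301., 245.]), 0.79, array([0.5772, 0.0743, 0.197 ])), (array([258., 321.]), 0.77, array([0.4259, 0.1534, 0.197 ]))] [301.9865 240.781 ]
top follower_grip [(array([304., 236.]), 0.72, array([0.5918, 0.0683, 0.232 ])), (array([253., 323.]), 0.57, array([0.4255, 0.1597, 0.232 ]))] [301.2844 239.3152]
124 [0.5852 0.0706 0.2501]
scene hook_seat [(array([325., 220.]), 0.47, array([0.5941, 0.0729, 0.19  ]))] [321.5803 218.1005]
scene follower_eye_top [(array([288., 190.]), 0.94, array([0.4639, 0.0986, 0.197 ])), (array([318., 215.]), 0.73, array([0.575, 0.071, 0.197])), (array([356., 180.]), 0.7, array([0.5889, 0.2271, 0.197 ]))] [321.5962 216.1681]
scene follower_grip [(array([324., 205.]), 0.84, array([0.5871, 0.08  , 0.232 ])), (array([356., 169.]), 0.84, array([0.5834, 0.2296, 0.232 ])), (array([291., 184.]), 0.73, array([0.4783, 0.0943, 0.232 ]))] [321.6776 206.2723]
```

View pics/s4.png

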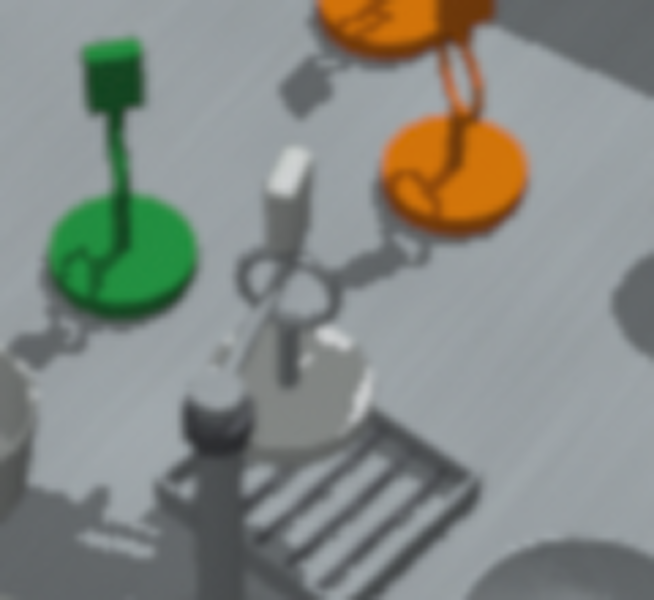

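The follower hangs upright on the hook: block at crop (290,190), bar through the ring at (290,285), disc above the tray. One still call to let it settle, then a stillness check and hand-in.

Request:
drive_tool:
  moves: "0 0 0 0 0.2; 0 0 0 0 0.2; 0 0 0 0 0.2; 0 0 0 0 0.2; 0 0 0 0 0.2; 0 0 0 0 0.2; 0 0 0 0 0.2; 0 0 0 0 0.2"

```text
time_s: 33.25
tool_pos: [0.5421, 0.229, 0.3483]
tool_rot: [-180.0, 0.0, 105.2]
force: [0.9, 0.5, -0.1]
grip_width: 0.0519
```

Request:
drive_tool:
  moves: "0 0 0 0 0.2; 0 0 0 0 0.2; 0 0 0 0 0.2; 0 0 0 0 0.2; 0 0 0 0 0.2; 0 0 0 0 0.2; 0 0 0 0 0.2; 0 0 0 0 0.2"

```text
time_s: 34.05
tool_pos: [0.5421, 0.229, 0.3483]
tool_rot: [180.0, 0.0, 105.2]
force: [0.2, 0.1, 0.1]
grip_width: 0.0523
```

```bash
python3 - <<'E'
from h import *
K,T=cal('top'); v,u=np.mgrid[:480,:640]
for i in range(4):
    im,d=read_camera('top')
    P=np.stack([(u-K[0,2])/K[0,0]*d,-(v-K[1,2])/K[1,1]*d,-d],-1)@T[:3,:3].T+T[:3,3]
    m=(P[...,2]>.235)&(P[...,2]<.27)&(abs(P[...,0]-.585)<.04)&(abs(P[...,1]-.075)<.04); print(m.sum(),P[m].mean(0).round(4))
m=(P[...,2]>.095)&(P[...,2]<.125)&(abs(P[...,0]-.585)<.06)&(abs(P[...,1]-.075)<.06);print('disc',(P[m].min(0)+P[m].max(0))/2)
print(sign_off())
E
```

```text
125 [0.5851 0.0706 0.2499]
124 [0.5851 0.0706 0.2501]
124 [0.5852 0.0705 0.2503]
126 [0.5851 0.0706 0.2497]
disc [0.5855747  0.07181118 0.11025544]
the job is handed in; nothing more can be done
None
```

The swivel hook is home at its stop over the drip tray, and the white ring-eyed follower hangs on it by its eye. The job was handed in at about 34 s.

- **Hook:** I swung it to the +y side, pressing about 12–14 N at the stop. It rested at 105.3° after I let go. I judged it home from the push rising above 10 N, since the stop point itself could not be measured.
- **Follower:** The first grasp closed on air because I lifted before the fingers reached the block. Nothing was disturbed, and the second try held. The hook then took the eye with about 7–8 N of contact.
- **Last checks:**
  - The grip block's top is at (0.585, 0.071, 0.250) m and the disc's centre is straight below it to within about 1 mm, so it hangs upright.
  - It moved about 0.1 mm over four frames.
  - The gripper is about 0.15 m away to the side and touches nothing.
- **Disagreement:** The networks' hook-seat estimates differed by up to about 9 mm between the top and scene cameras. I used the depth-measured bar line instead.
- **Bystanders:** I did not re-measure them, and I saw none disturbed in the pictures.

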